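# Take the price sign out of its clamp stand

## Robot

A 6-joint arm with a two-finger parallel gripper is mounted at the origin on the work surface. World frame = base frame: x ahead of the robot, y to its left, z up, the work surface at z = 0. Lengths are in m, angles in degrees, forces in N, time in s.
With the tool pointing down it reaches from about 0.4 to 0.825 m from the base axis. Payload 7 kg.
Tool frame: the origin (TCP) lies at the very end of the fingers, on their centre line; the grasp point (between the pads) lies 19 mm behind it; x points along the fingers, z is the direction in which the jaws open and shut, and the axes are right-handed (so a half turn about x gives the same grasp; the last joint's range is limited). The gripper opens to 88 mm and grips with 3 to 60 N. Pads are 19 mm wide; open, the fingers measure 130 mm over their backs; the gripper's body (78 mm by 193 mm) begins 47 mm behind the grasp point.
Start: joints at [86.007, 20.546, 0.682, 0, -70.136, -16.507], TCP at [0.236, 0.632, 0.227] pointing down, gripper open.
Joint ranges: [-176.03, 176.03], [-82.01, 121.73], [-58.28, 71.71], [-173.87, 95.51], [-174.79, -0.11], [-173.66, 173.66]. Speed limits (degrees/s): [136.94, 136.94, 172.46, 180, 180, 180].

## Interface

Orientations are given as [roll, pitch, yaw] about the fixed x, y, z axes, in that order (R = Rz(yaw) Ry(pitch) Rx(roll)).
In Python, from plant import sensors, cams, workorder gives the robot as it stands. The module is installed in compiled form; this text tells all that it offers.
- The arm moves only by the shell command python3 -m handwheel 'ROWS' [OPENING] [FORCE]. ROWS is JSON, one flat list of numbers, 4 for each row, row after row: the shift along the tool's x, y, z in cm, then the turn about the tool's x in degrees. A call has exactly 10 rows; each row is the pose to reach, as a shift and turn from the pose commanded when the call began, along the tool's axes at that moment; what a row does not reach only later rows make up. A row lasts 1/8 s, in which the tool goes at most 62.5 mm and 10.7 degrees, less where a joint would pass 70% of its speed; a pose out of reach is approached as far as the arm can. A call with a gripper value outside its range is refused whole. OPENING is the finger opening in cm, from 0 to 8.76, set as the call begins (- or left out, the last holds). The fingers move at their own pace and stop on an object; FORCE is the grip in N (left out, the last holds). Time passes only in rows, so rows that repeat a pose let the fingers close, or fill a call up. It gives the time, the measured TCP pose, the force and the opening at its end, in the units of the state.
- sensors.get_state(): the state, without advancing time (a new reading comes with each control period).
- cams.capture(name): name is "scene" or "side" or "wrist"; returns a dict with "image" (420x560x3 uint8, red, green, blue), "fov_y" (degrees; the focal length in pixels is half the picture's height over the tangent of half this angle, whatever the lens; pixels are square), "cx", "cy" (the principal point, pixels), "D" ([k1, k2, p1, p2, k3] as OpenCV has them; the pictures are not rectified), "xyz" and "rotation" of the camera in the world. Camera axes: x right, y down, z forward; pixel columns grow to the right and rows downward; lengths in m; the calibration is good to about 2 mm. A picture is of the moment at which its call begins. There is no depth.
- workorder.close_job(): hands the job in, once; it reports no verdict.
The state is a dict: "time_s": time; "joints": joint angles; "qd": joint speeds; "joint_torque": joint torques, N m; "tcp_pos": TCP position; "eef_rot": TCP orientation; "contact_force": force on the tool from outside, world axes, zero at the start; "moment": the same for the moment, N m; "gripper_width": finger opening in m.
Only numpy, scipy, OpenCV 4.12 (cv2) and the standard library are available. Lean on these libraries where they do the work, as an engineer would, in place of code of your own. Each camera call takes 0.05 s, during which the arm holds its last target.

## Task

The price sign on the fruit stall has to come down. Swing up the sprung clamp arm that pins its foot until the arm stays open by itself, with the sign still in its place, then lift the sign out and set it down upright on the floor of the grey tray, without dropping it. Leave that clamp standing open.

Things in the scene. Friction and masses are not known exactly. Their poses are not given: they have to be found in the camera images.
- clamp (a joint): Sprung arm hinged at the far (+x) end of the fixed grey stand (210 x 80 x 25 mm) holding the sign; a like stand is empty. rad: 0 shut, arm level, pad on the sign's foot; grows as the knob swings up and back, away from the board; 1.75 open stop, just past vertical. The spring shuts it below 0.8, throws it open above. 4 N at the knob lifts it. Axis along sign's y, at knob height when shut.
- clamp_knob (a point): Centre of the black barrel knob on the free end of that arm: 22 mm diameter, 30 mm long along the hinge axis, arm beside it 12 mm wide. Hinge axis 80 mm from it, towards the sign's +x when shut. Shut, it is 62 mm above the table, 29 mm above the top of the sign's foot, and 61 mm from the middle of the sign's board. It turns with the arm.
- sign: Loose price sign, 0.12 kg: wooden foot 100 (x) x 60 (y) x 8 mm, and a black upright board 8 mm thick, 110 mm wide (y), top 78 mm above the foot's underside, along the foot's -x edge (board's middle plane at x = -46 mm). Origin: centre of the foot's underside, z up. Starts 25 mm above the table, square on the stand, board towards the robot. The board's top edge is free to grip.
- tray: Open, heavy grey plastic tray, empty, 220 x 220 mm outside, 210 x 210 mm inside, walls 30 mm high, floor 5 mm thick; the sign fits at any turn. Origin: centre of its underside, on the table; x and y along its sides, z up.
Not all that is in view belongs to the job. There is more than one size of the sign; the job needs the middle-sized. What is shaped like the part that bears clamp but purple is not meant.

How it is judged (in metres and radians):
On the way, in this order (a step that is already met when the one before it is completed fails the run):
1. the clamp arm is up beyond 1.4 rad with the sign still in its place on the stand (moved less than 20 mm) (value of joint clamp above 1.4 rad and distance of sign from where it was at the start of the episode below 0.02 m), for 0.2 s.
2. the sign is lifted out, its underside more than 50 mm above the table (height (world z) of sign above 0.05 m), for 0.1 s.
At the end, for the whole second after the job is handed in: The sign stands in the tray, its foot on the tray's floor (underside less than 15 mm above the table, the floor being at 5 mm), upright within 10 degrees, its origin within 80 mm of the tray's centre line each way, at rest; the clamp that held it is still open beyond 1.4 rad (value of joint clamp above 1.4 rad and x of sign in the frame of tray between -0.08 and 0.08 m and y of sign in the frame of tray between -0.08 and 0.08 m and z of sign in the frame of tray below 0.015 m and angle between sign's own z axis and vertical below 0.17 rad and linear speed of sign below 0.02 m/s); the robot touches nothing.
It fails at once if the sign is dropped into the tray or banged down (faster than 0.7 m/s within 50 mm of the tray's floor) (linear speed of sign above 0.7 m/s and horizontal distance between sign and tray below 0.12 m and height (world z) of sign below 0.055 m).
It also fails if it takes over 51 s, if anything falls off the work surface, if the arm or the gripper's body presses on something with over 40 N, if the wrist force passes 120 N, or if a joint passes its speed limit or range.

## Working session

There is one attempt and no reset: what is moved stays moved. The work goes in short steps, Python scripts to look and compute and a shell command to move; the robot and the scene stay as the last step left them, time stands still between calls to the robot, and variables do not carry over. Pictures are saved under pics/ and viewed, and the job is handed in when it is done.

```bash
mkdir -p pics; python3 - <<'E'
from plant import sensors,cams
import cv2,numpy as np
s=sensors.get_state();print(s)
for n in("scene","side","wrist"):
    c=cams.capture(n);cv2.imwrite(f"pics/{n}0.png",c["image"][:,:,::-1]);print(n,{k:np.round(v,4).tolist() for k,v in c.items() if k!="image"})
E
```

```text
{'time_s': 0.0, 'joints': array([ 8.60081436e+01,  2.05916403e+01,  6.35038521e-01, -2.03259927e-02,
       -7.01360243e+01, -1.65071642e+01]), 'qd': array([-0.10751391,  0.05153061, -0.05718244,  0.00641082, -0.01188448,
        0.01363931]), 'joint_torque': array([-1.50132011e-03, -5.82716990e+01,  2.93045533e+01,  6.99728429e+00,
        6.91508059e-03, -1.49643656e-04]), 'tcp_pos': array([0.23622956, 0.63180061, 0.22562933]), 'eef_rot': array([   4.85268021,   89.90542292, -105.6532624 ]), 'contact_force': array([0.17270014, 0.08942485, 0.59331132]), 'moment': array([-0.00656505,  0.00440319, -0.02556055]), 'gripper_width': 0.08765579545404878}
scene {'fov_y': 42.9239, 'cx': 281.2047, 'cy': 208.124, 'D': [-0.2157, 0.0, 0.0, 0.0, 0.0], 'xyz': [1.2164, -0.1061, 0.8414], 'rotation': [-134.45, -0.883, 84.9946]}
side {'fov_y': 54.7898, 'cx': 281.4387, 'cy': 208.7142, 'D': [-0.0634, 0.0, 0.0, 0.0, 0.0], 'xyz': [0.1335, -0.7701, 0.6517], 'rotation': [-125.5292, -0.2785, -21.8572]}
wrist {'fov_y': 62.9987, 'cx': 274.8988, 'cy': 208.2533, 'D': [-0.0885, 0.0, 0.0, 0.0, 0.0], 'xyz': [0.311, 0.6037, 0.3835], 'rotation': [163.064, -0.0511, -110.4928]}
```

View pics/scene0.png

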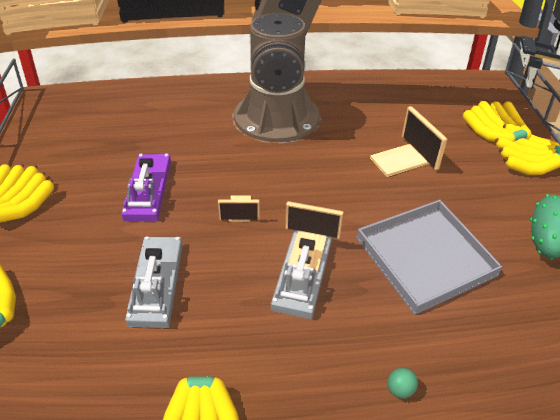

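View pics/side0.png

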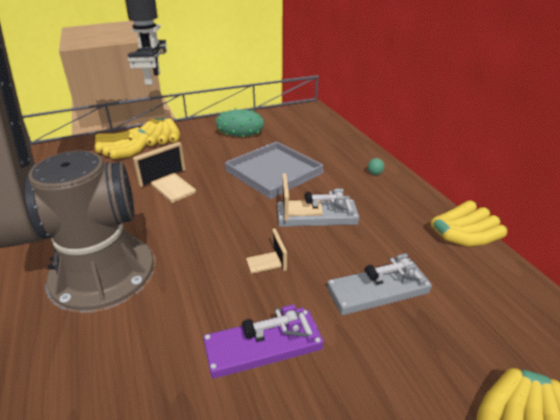

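View pics/wrist0.png

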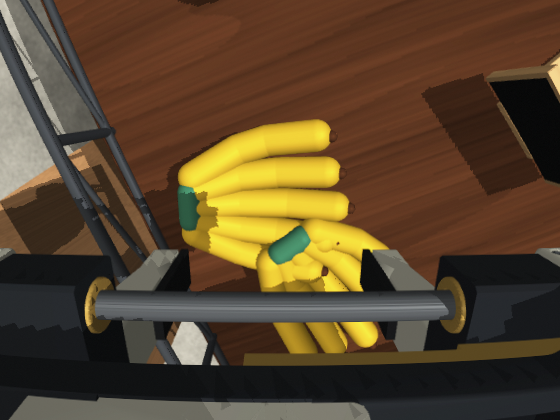

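The scene view shows three signs: small (240,210), one on the grey stand (313,222) and a large loose one (425,137). The stands are grey with a sign (303,270), grey and empty (155,280), and purple (147,186). The sign on the grey stand fits. I'll check it in an enlarged crop.

```bash
python3 - <<'E'
import cv2
a=cv2.imread("pics/scene0.png")[190:325,250:360];cv2.imwrite("pics/c1.png",cv2.resize(a,None,fx=5,fy=4.4*5/4.4*0.88,interpolation=2))
a=cv2.imread("pics/scene0.png")[190:320,250:370];cv2.imwrite("pics/c1.png",cv2.resize(a,None,fx=4.5,fy=4.5,interpolation=cv2.INTER_CUBIC))
a=cv2.imread("pics/side0.png")[165:235,265:370];cv2.imwrite("pics/c2.png",cv2.resize(a,None,fx=7,fy=7,interpolation=cv2.INTER_CUBIC))
a=cv2.imread("pics/scene0.png")[195:315,350:510];cv2.imwrite("pics/c3.png",cv2.resize(a,None,fx=5,fy=5,interpolation=cv2.INTER_CUBIC))
E
```

```text
(no output)
```

View pics/c1.png

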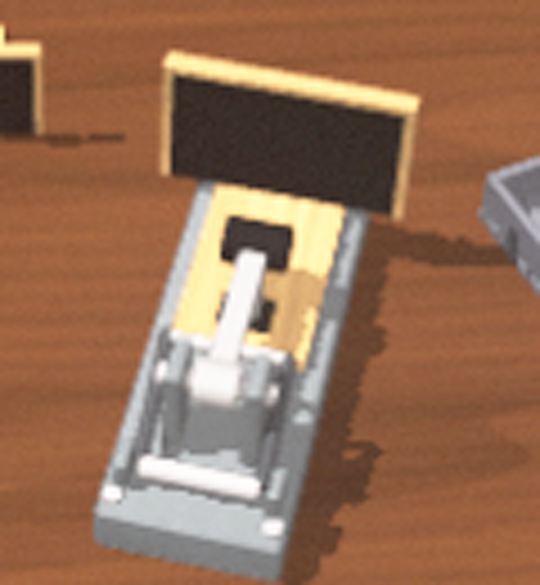

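View pics/c2.png

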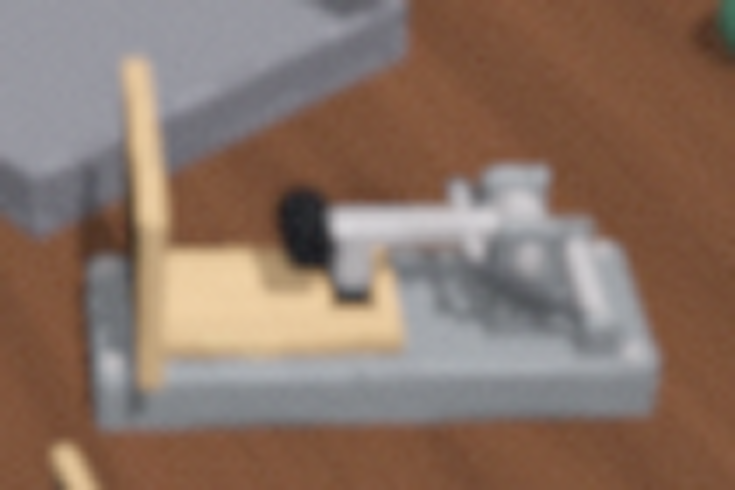

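View pics/c3.png

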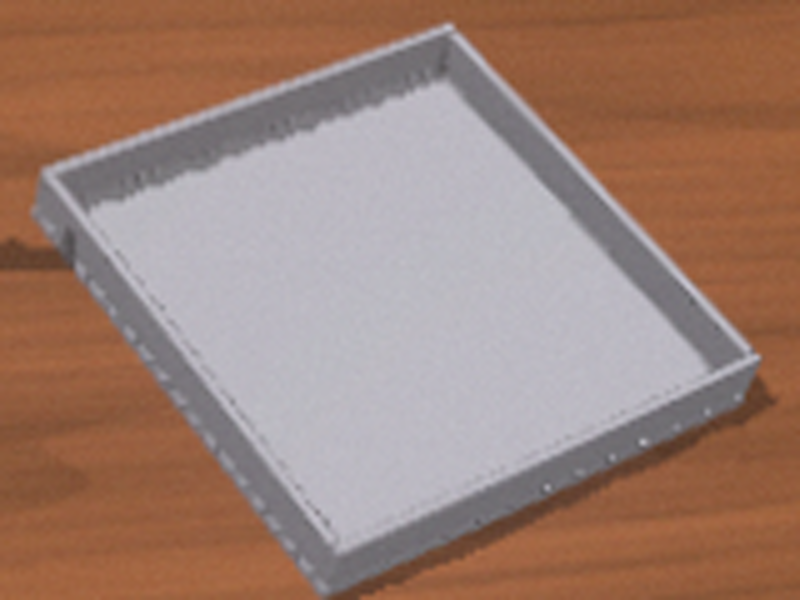

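The crops confirm it: grey stand, foot pinned by the clamp with black knob at scene (307,243), board top edge from (287,202) to (343,212). It is the middle-sized of the three. Now the positions.

```bash
cat > h.py <<'E'
import numpy as np,cv2
from scipy.spatial.transform import Rotation as R
from plant import sensors,cams
def K(c):
    f=210/np.tan(np.radians(c["fov_y"]/2));return np.array([[f,0,c["cx"]],[0,f,c["cy"]],[0,0,1]])
def ray(c,p):
    u=cv2.undistortPoints(np.array([[p]],float),K(c),np.array(c["D"],float))[0,0]
    return np.array(c["xyz"]),R.from_euler('xyz',c["rotation"],degrees=True).as_matrix()@[u[0],u[1],1]
def onz(c,p,z):
    o,d=ray(c,p);return o+d*(z-o[2])/d[2]
def tri(c1,p1,c2,p2):
    o1,d1=ray(c1,p1);o2,d2=ray(c2,p2);d1/=np.linalg.norm(d1);d2/=np.linalg.norm(d2)
    t=np.linalg.lstsq(np.c_[d1,-d2],o2-o1,rcond=None)[0];a,b=o1+t[0]*d1,o2+t[1]*d2
    return (a+b)/2,np.linalg.norm(a-b)
def proj(c,P):
    Rm=R.from_euler('xyz',c["rotation"],degrees=True).as_matrix().T;t=-Rm@np.array(c["xyz"])
    return cv2.projectPoints(np.array(P,float).reshape(-1,3),cv2.Rodrigues(Rm)[0],t,K(c),np.array(c["D"],float))[0][:,0]
E
python3 - <<'E'
from h import *
np.set_printoptions(precision=4,suppress=True)
S=cams.capture("scene");D=cams.capture("side")
f=lambda u,v:(250+u/4.5,190+v/4.5); g=lambda u,v:(265+u/7,165+v/7); t=lambda u,v:(350+u/5,195+v/5)
print("standL,R",onz(S,f(97,513),.025),onz(S,f(280,550),.025))
print("boardL,R",onz(S,f(165,55),.103),onz(S,f(418,97),.103))
print("board tri",tri(S,f(165,55),D,g(150,225)),tri(S,f(418,97),D,g(135,60)))
print("knob",onz(S,f(257,240),.062),tri(S,f(257,238),D,g(303,228)))
P=[onz(S,t(*p),.03) for p in((450,27),(757,357),(335,552),(45,172))]
print("tray",*P,np.mean(P,0),[np.linalg.norm(P[i]-P[i-1]) for i in range(4)])
s=sensors.get_state();print(R.from_euler('xyz',s['eef_rot'],degrees=True).as_matrix())
E
```

```text
standL,R [ 0.6401 -0.061   0.025 ] [0.6644 0.0121 0.025 ]
boardL,R [ 0.4514 -0.0167  0.103 ] [0.4857 0.0914 0.103 ]
board tri (array([ 0.4514, -0.0169,  0.1027]), np.float64(0.00042249426210497573)) (array([0.4882, 0.09  , 0.1036]), np.float64(0.0033860171356348296))
knob [0.5275 0.0172 0.062 ] (array([0.5271, 0.0168, 0.0621]), np.float64(0.0013422706447538603))
tray [0.3942 0.3392 0.03  ] [0.5954 0.4135 0.03  ] [0.6708 0.2096 0.03  ] [0.4687 0.136  0.03  ] [0.5323 0.2746 0.03  ] [np.float64(0.21632051531069035), np.float64(0.21450840538526886), np.float64(0.21740895311895353), np.float64(0.21513584652065226)]
[[-0.0002  0.9367 -0.3503]
 [-0.0007 -0.3503 -0.9367]
 [-1.      0.0001  0.0007]]
```

```bash
python3 -m handwheel '[0,2.1,2.1,0, 0,6.3,6.1,0, 0,10.5,10.2,0, 0,14.7,14.3,0, 0,18.9,18.4,0, 0,23.1,22.5,0, 0,27.3,26.6,0, 0,31.5,30.7,0, 0,35.7,34.7,0, 0,39,38,0]' 5 15
```

```text
time_s: 1.5
tcp_pos: [0.4691, 0.1377, 0.2268]
eef_rot: [148.5, 90.0, 38.0]
contact_force: [0.7, 0.1, -0.5]
gripper_width: 0.0502
```

```bash
python3 -m handwheel '[0,2,2,-0.5, 1,4,4,-1, 2,6,6,-1.5, 3,8,7.5,-2, 4,9.3,9,-2.5, 5,9.8,9.4,-2.5, 6,9.8,9.4,-2.5, 6.5,9.8,9.4,-2.5, 6.5,9.8,9.4,-2.5, 6.5,9.8,9.4,-2.5]'; python3 - <<'E'
from h import *
s=sensors.get_state();print(s['tcp_pos'],s['eef_rot']);M=R.from_euler('xyz',s['eef_rot'],degrees=True).as_matrix();print(M)
for n in("wrist","side"):
    c=cams.capture(n);cv2.imwrite(f"pics/{n}1.png",c["image"][:,:,::-1])
    print(n,proj(c,[[.527,.017,.062],[.603,-.0075,.062],s['tcp_pos']]).round(1).tolist())
E
```

```text
time_s: 2.75
tcp_pos: [0.5277, 0.0178, 0.162]
eef_rot: [123.0, 90.0, 15.0]
contact_force: [0.0, -0.6, -0.3]
gripper_width: 0.0505
[0.5276537  0.0177932  0.16195675] [122.95493628  89.96268111  14.99508933]
[[ 6.29158184e-04  9.51272671e-01 -3.08350304e-01]
 [ 1.68524634e-04 -3.08350461e-01 -9.51272813e-01]
 [-9.99999788e-01  5.46536454e-04 -3.54314095e-04]]
wrist [[275.8, 210.4], [275.8, 105.3], [274.3, 267.9]]
side [[308.0, 197.4], [338.3, 196.4], [309.9, 163.6]]
```

View pics/wrist1.png

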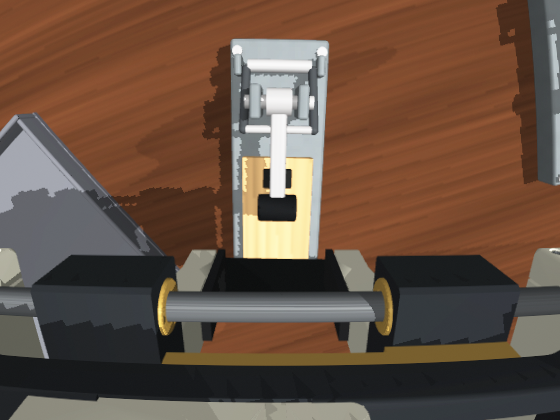

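View pics/side1.png

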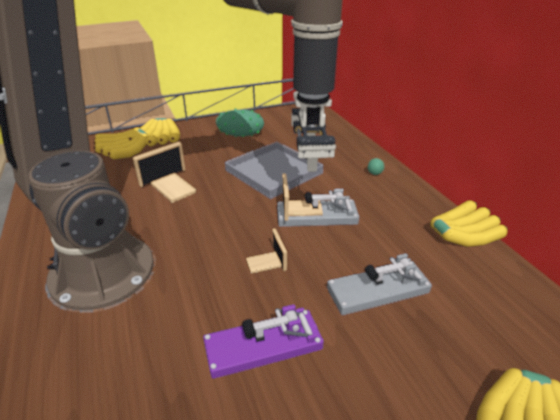

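Wrist view: knob at (277,208), hinge at (279,101), which is within about 2 px of my estimate. Descending to straddle the knob's ends.

```bash
python3 -m handwheel '[1.5,0.05,0.1,0, 3.5,0.05,0.1,0, 5.5,0.05,0.1,0, 7.5,0.05,0.1,0, 9,0.05,0.1,0, 10.3,0.05,0.1,0, 11.2,0.05,0.1,0, 11.7,0.05,0.1,0, 11.7,0.05,0.1,0, 11.7,0.05,0.1,0]'
```

```text
time_s: 4.1
tcp_pos: [0.528, 0.0163, 0.045]
eef_rot: [124.0, 90.0, 16.0]
contact_force: [0.1, 1.1, -0.0]
gripper_width: 0.05
```

```bash
python3 -m handwheel '[0,0,0,0, 0,0,0,0, 0,0,0,0, 0,0,0,0, 0,0,0,0, 0,0,0,0, 0,0,0,0, 0,0,0,0, 0,0,0,0, 0,0,0,0]' 2 15;  python3 - <<'E'
from h import *
c=cams.capture("side");cv2.imwrite("pics/s2.png",cv2.resize(c["image"][130:240,240:390,::-1],None,fx=5,fy=5,interpolation=2))
E
```

```text
time_s: 5.35
tcp_pos: [0.5278, 0.0163, 0.0447]
eef_rot: [122.0, 90.0, 14.0]
contact_force: [-1.3, -0.2, 6.0]
gripper_width: 0.0298
```

View pics/s2.png

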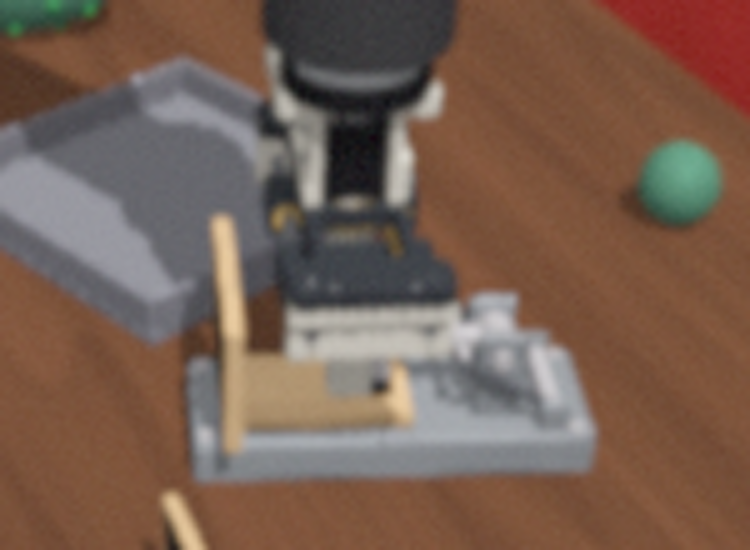

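```bash
python3 -m handwheel '[-0.6,0.03,0,0, -1.27,0.1,0,0, -1.9,0.23,0,0, -2.52,0.41,0,0, -3.1,0.63,0,0, -3.7,0.9,0,0, -4.25,1.22,0,0, -4.8,1.58,0,0, -5.25,2,0,0, -5.74,2.43,0,0]'; python3 - <<'E'
from h import *
c=cams.capture("side");cv2.imwrite("pics/s3.png",cv2.resize(c["image"][130:240,240:390,::-1],None,fx=5,fy=5,interpolation=2))
E
```

```text
time_s: 6.65
tcp_pos: [0.5508, 0.0084, 0.1025]
eef_rot: [-27.4, 90.0, -135.4]
contact_force: [-2.0, 1.8, -1.5]
gripper_width: 0.0299
```

View pics/s3.png

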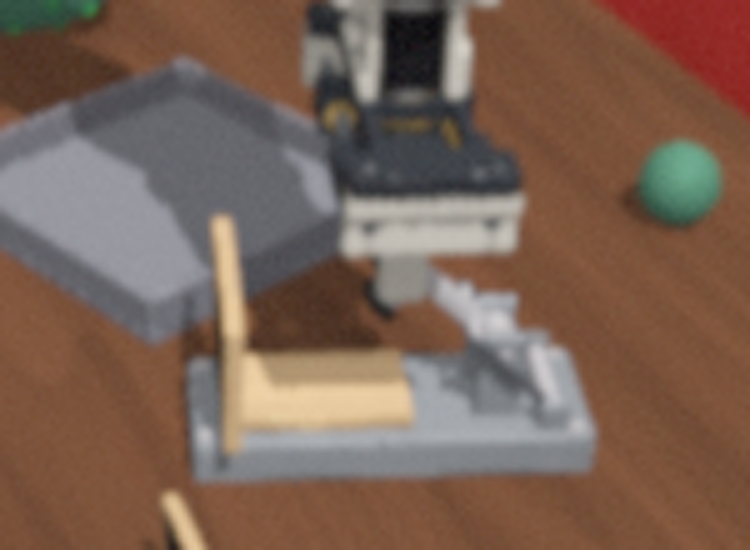

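```bash
python3 -m handwheel '[-0.42,0.47,0,0, -0.81,0.98,0,0, -1.16,1.52,0,0, -1.46,2.08,0,0, -1.72,2.67,0,0, -1.92,3.28,0,0, -2.08,3.9,0,0, -2.19,4.53,0,0, -2.26,5.32,0,0, -2.24,6.1,0,0]'; python3 - <<'E'
from h import *
c=cams.capture("side");cv2.imwrite("pics/s4.png",cv2.resize(c["image"][110:240,240:400,::-1],None,fx=4.5,fy=4.5,interpolation=2))
E
```

```text
time_s: 7.95
tcp_pos: [0.6098, -0.0115, 0.1248]
eef_rot: [45.1, 89.9, -62.9]
contact_force: [-0.2, -8.0, 1.7]
gripper_width: 0.0302
```

View pics/s4.png

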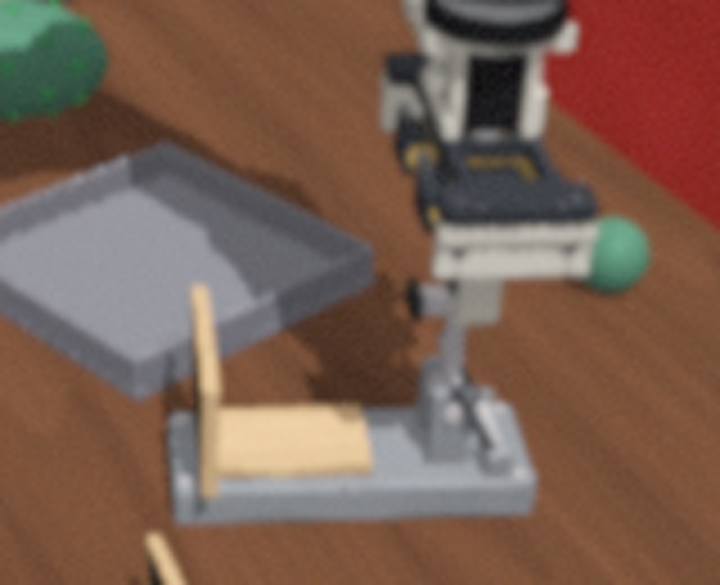

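```bash
python3 -m handwheel '[0,0,0,0, 0,0,0,0, 0,0,0,0, 0,0,0,0, -1,0,0,0, -3,0,0,0, -5,0,0,0, -7,0,0,0, -8,0,0,0, -8,0,0,0]' 5.5; python3 - <<'E'
from h import *
s=sensors.get_state();print(s['joints'],s['tcp_pos'])
c=cams.capture("side");cv2.imwrite("pics/s5.png",cv2.resize(c["image"][110:240,240:400,::-1],None,fx=4.5,fy=4.5,interpolation=2))
E
```

```text
time_s: 9.25
tcp_pos: [0.6092, -0.01, 0.2053]
eef_rot: [124.8, 89.9, 16.8]
contact_force: [-0.5, 0.6, -1.1]
gripper_width: 0.0551
[ 1.74115205e+01  1.51788705e+01 -9.84735687e+00  1.15669731e-03
 -6.48740123e+01  5.45900008e+01] [ 0.60915275 -0.00998607  0.205257  ]
```

View pics/s5.png

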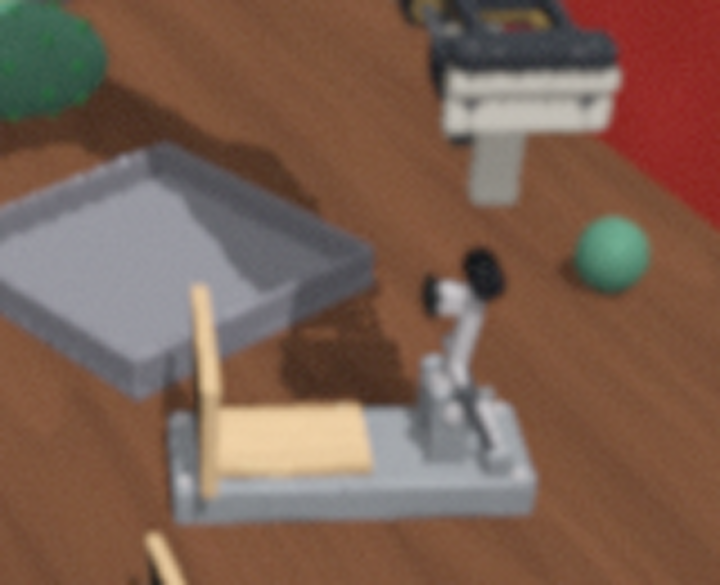

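The clamp is up and the sign hasn't moved. Now over the board, turned 90°.

```bash
python3 -m handwheel '[0,-1.5,0,9, 0,-3.5,0,18.5, 0,-5.5,0,28, 0,-7.5,0,38, 0,-9.5,0,48, 0,-11.5,0,58, 0,-13,0,68, 0,-14,-0.1,78, 0,-14.5,-0.1,87, 0,-14.5,-0.1,90]' 4; python3 - <<'E'
from h import *
np.set_printoptions(precision=4,suppress=True)
c=cams.capture("wrist");cv2.imwrite("pics/w6.png",c["image"][:,:,::-1])
s=sensors.get_state();print(s['tcp_pos'],R.from_euler('xyz',s['eef_rot'],degrees=True).as_matrix())
X=np.array([.951,-.309,0]);Y=np.array([.309,.951,0]);b=np.array([.471,.0355,.103])
print(proj(c,[b-.055*Y,b+.055*Y,b]).round(1))
E
```

```text
time_s: 10.55
tcp_pos: [0.4703, 0.0356, 0.2036]
eef_rot: [31.6, 89.9, -166.6]
contact_force: [0.6, 0.2, -0.1]
gripper_width: 0.0396
[0.4705 0.0356 0.2036] [[-0.0013 -0.3131 -0.9497]
 [-0.0004 -0.9497  0.3131]
 [-1.      0.0008  0.0011]]
[[274.7 138.6]
 [275.1 271.8]
 [274.9 209.1]]
```

View pics/w6.png

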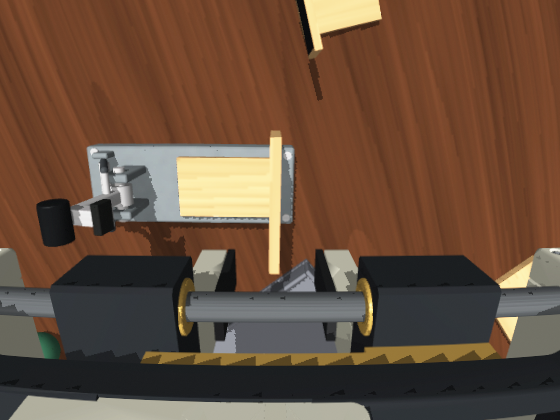

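Wrist view: board's top edge runs (276,133)-(274,272), centred between the jaws and matching the prediction. Descending.

```bash
python3 -m handwheel '[1.5,0.1,0,0, 3.5,0.1,0,0, 5.5,0.1,0,0, 7.5,0.1,0,0, 9.5,0.1,0,0, 11,0.1,0,0, 12.2,0.1,0,0, 13,0.1,0,0, 13.2,0.1,0,0, 13.2,0.1,0,0]'
```

```text
time_s: 11.85
tcp_pos: [0.4711, 0.0347, 0.0725]
eef_rot: [-144.1, 90.0, 17.9]
contact_force: [0.0, 0.6, 0.2]
gripper_width: 0.0401
```

```bash
python3 -m handwheel '[0,0,0,0, 0,0,0,0, 0,0,0,0, 0,0,0,0, 0,0,0,0, 0,0,0,0, 0,0,0,0, 0,0,0,0, 0,0,0,0, 0,0,0,0]' 0.4 25
```

```text
time_s: 13.1
tcp_pos: [0.471, 0.0347, 0.0725]
eef_rot: [-143.0, 90.0, 19.0]
contact_force: [-1.7, -0.1, 5.6]
gripper_width: 0.0081
```

```bash
python3 -m handwheel '[-0.3,0,0,0, -0.8,0,0,0, -1.6,0,0,0, -2.6,0,0,0, -3.6,0,0,0, -4.6,0,0,0, -5.6,0,0,0, -6.4,0,0,0, -7,0,0,0, -7,0,0,0]'; python3 - <<'E'
from h import *
np.set_printoptions(precision=4,suppress=True)
s=sensors.get_state();print(s['tcp_pos'],R.from_euler('xyz',s['eef_rot'],degrees=True).as_matrix())
for n in("scene","side"):
    c=cams.capture(n);cv2.imwrite(f"pics/{n}7.png",c["image"][:,:,::-1])
E
```

```text
time_s: 14.35
tcp_pos: [0.4711, 0.0348, 0.1428]
eef_rot: [-136.3, 90.0, 25.7]
contact_force: [-0.1, 0.1, -0.4]
gripper_width: 0.0078
[0.4711 0.0348 0.1428] [[ 0.0007 -0.309  -0.9511]
 [ 0.0003 -0.9511  0.309 ]
 [-1.     -0.0005 -0.0006]]
```

View pics/side7.png

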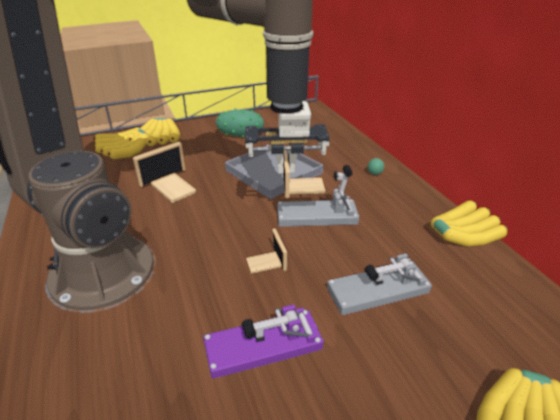

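View pics/scene7.png

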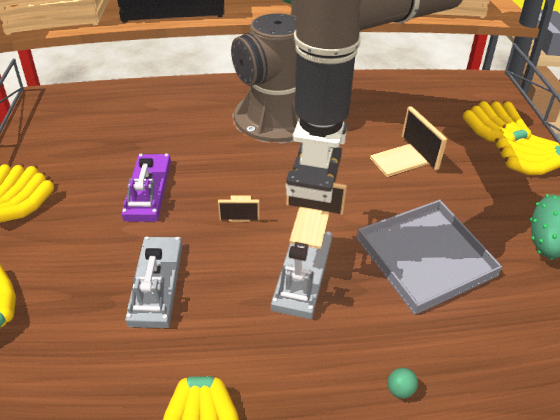

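```bash
python3 -m handwheel '[0,-1,0.2,0, 0,-3,0.7,0, 0,-6,1.5,0, 0,-9.5,2.4,0, 0,-13,3.2,0, 0,-16.5,4.1,0, 0,-20,5,0, 0,-22.5,5.6,0, 0,-24,6,0, 0,-24.6,6.2,0]'; python3 - <<'E'
from h import *
s=sensors.get_state();print(s['tcp_pos'])
for n in("scene","side"):
    c=cams.capture(n);a=c["image"][:,:,::-1];a=a[130:310,280:520] if n=="scene" else a[80:240,180:390];cv2.imwrite(f"pics/{n}8.png",cv2.resize(a,None,fx=3,fy=3,interpolation=2))
E
```

```text
time_s: 15.7
tcp_pos: [0.4878, 0.2883, 0.1421]
eef_rot: [66.0, 90.0, -132.0]
contact_force: [-0.1, 0.2, -0.9]
gripper_width: 0.0077
[0.48781182 0.28826398 0.14205319]
```

View pics/scene8.png

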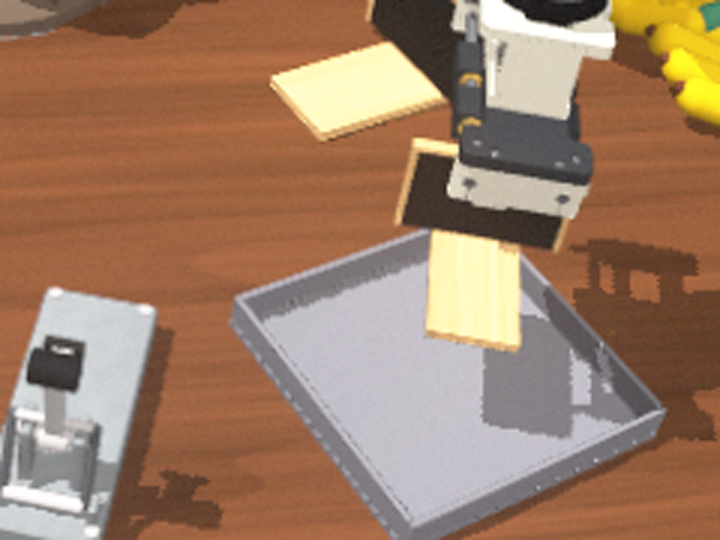

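View pics/side8.png

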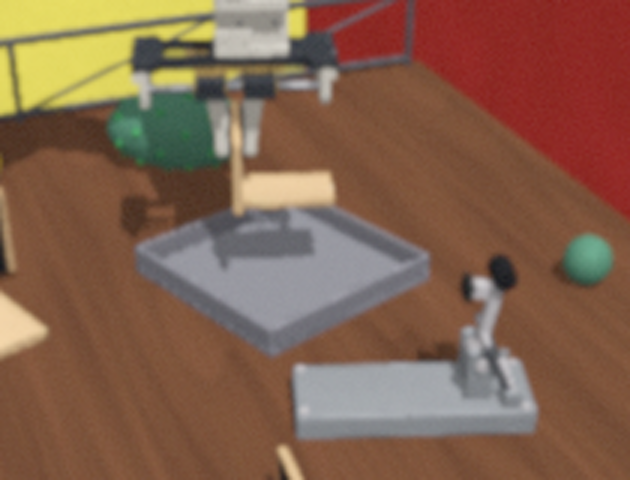

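```bash
python3 - <<'E'
from h import *
S=cams.capture("scene");D=cams.capture("side")
for p in((408,110),(443,163),(442,150)): print(p,onz(S,p,.11),onz(S,p,.14),onz(S,p,0))
print(tri(S,(443,154),D,(184,143)),tri(S,(408,110),D,(136,159)))
E
```

```text
(408, 110) [0.15034203 0.31476852 0.11      ] [0.19406658 0.29750547 0.14      ] [-0.00998135  0.37806634  0.        ]
(443, 163) [0.35825956 0.33932296 0.11      ] [0.39345597 0.32105277 0.14      ] [0.22920603 0.40631366 0.        ]
(442, 150) [0.31254581 0.35174211 0.11      ] [0.34961727 0.33296252 0.14      ] [0.17661715 0.42060059 0.        ]
(array([0.28179372, 0.37529544, 0.08699631]), np.float64(0.0247437118071728)) (array([0.12940552, 0.32358041, 0.0979901 ]), np.float64(0.004307330632448155))
```

```bash
python3 - <<'E'
import cv2
a=cv2.imread("pics/scene0.png")[95:185,360:460];cv2.imwrite("pics/c9.png",cv2.resize(a,None,fx=5,fy=5,interpolation=2))
a=cv2.imread("pics/side0.png")[130:210,120:210];cv2.imwrite("pics/c10.png",cv2.resize(a,None,fx=5,fy=5,interpolation=2))
E
```

```text
(no output)
```

View pics/c9.png

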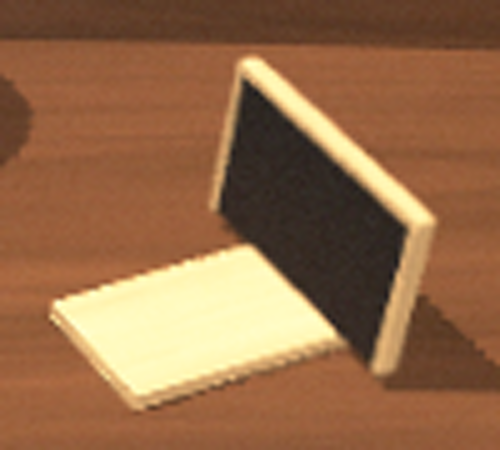

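View pics/c10.png

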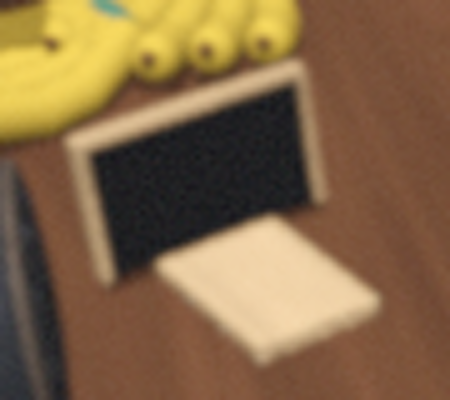

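The large loose sign's nearest corner is at x of about 0.3 or less, so it is clear of the gripper. Lowering gently.

```bash
python3 -m handwheel '[0.7,0,0,0, 1.8,0,0,0, 3.2,0,0,0, 4.6,0,0,0, 6,0,0,0, 7.2,0,0,0, 8,0,0,0, 8.4,0,0,0, 8.7,0,0,0, 8.8,0,0,0]'
```

```text
time_s: 17.15
tcp_pos: [0.488, 0.2879, 0.0545]
eef_rot: [-116.9, 90.0, 45.1]
contact_force: [-0.7, 0.1, -0.3]
gripper_width: 0.008
```

```bash
python3 -m handwheel '[0.03,0,0,0, 0.06,0,0,0, 0.09,0,0,0, 0.12,0,0,0, 0.15,0,0,0, 0.15,0,0,0, 0.15,0,0,0, 0.15,0,0,0, 0.15,0,0,0, 0.15,0,0,0]'; python3 - <<'E'
from h import *
for n in("scene","side"):
    c=cams.capture(n);a=c["image"][:,:,::-1];a=a[150:310,340:520] if n=="scene" else a[110:240,200:370];cv2.imwrite(f"pics/{n}9.png",cv2.resize(a,None,fx=3.5,fy=3.5,interpolation=2))
E
```

```text
time_s: 18.4
tcp_pos: [0.4879, 0.2878, 0.0529]
eef_rot: [75.6, 90.0, -122.4]
contact_force: [0.4, 1.2, -0.1]
gripper_width: 0.0077
```

View pics/side9.png

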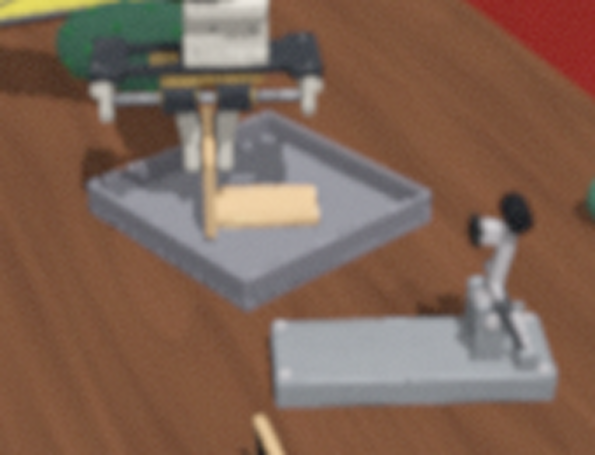

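View pics/scene9.png

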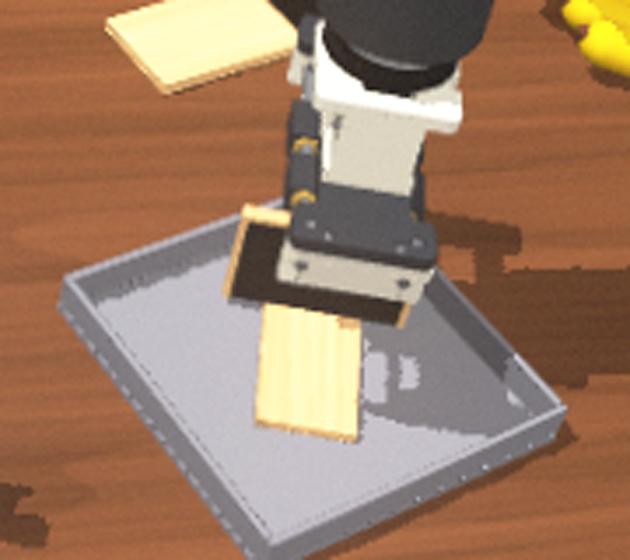

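```bash
python3 -m handwheel '[0.02,0,0,0, 0.04,0,0,0, 0.06,0,0,0, 0.08,0,0,0, 0.1,0,0,0, 0.1,0,0,0, 0.1,0,0,0, 0.1,0,0,0, 0.1,0,0,0, 0.1,0,0,0]'
```

```text
time_s: 19.75
tcp_pos: [0.4879, 0.2878, 0.0525]
eef_rot: [-140.8, 90.0, 21.2]
contact_force: [-3.6, -1.3, 6.2]
gripper_width: 0.0079
```

Contact (6 N). Releasing, then rising straight up.

```bash
python3 -m handwheel '[0,0,0,0, 0,0,0,0, 0,0,0,0, 0,0,0,0, 0,0,0,0, 0,0,0,0, 0,0,0,0, 0,0,0,0, -0.5,0,0,0, -1,0,0,0]' 3
python3 -m handwheel '[-1,0,0,0, -3,0,0,0, -5,0,0,0, -7,0,0,0, -9,0,0,0, -11,0,0,0, -13,0,0,0, -14,0,0,0, -14.5,0,0,0, -14.5,0,0,0]'; python3 - <<'E'
from h import *
for n in("scene","side"):
    c=cams.capture(n);a=c["image"][:,:,::-1];a=a[150:320,250:520] if n=="scene" else a[110:240,200:370];cv2.imwrite(f"pics/{n}10.png",cv2.resize(a,None,fx=2.9,fy=2.9,interpolation=2))
E
```

```text
time_s: 21.0
tcp_pos: [0.488, 0.2879, 0.0623]
eef_rot: [-124.7, 90.0, 37.3]
contact_force: [-0.1, -0.4, 0.5]
gripper_width: 0.0299
time_s: 22.25
tcp_pos: [0.4878, 0.2877, 0.2067]
eef_rot: [23.9, 90.0, -174.1]
contact_force: [-0.4, 0.7, 0.4]
gripper_width: 0.0302
```

View pics/side10.png

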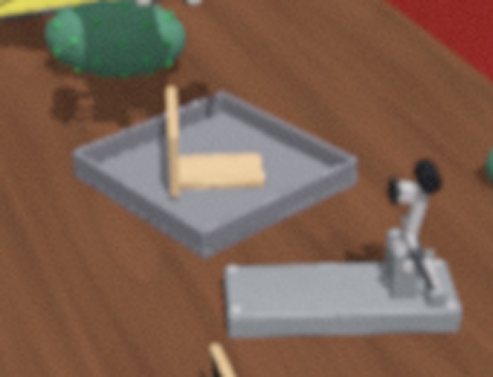

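View pics/scene10.png

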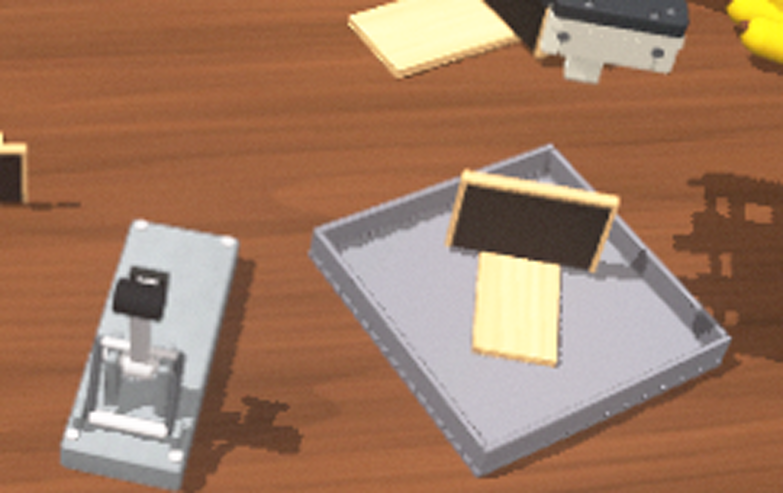

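The sign stands upright near the middle of the tray, the clamp is open, and the gripper is clear.

```bash
python3 -c "
from plant import workorder
print(workorder.close_job())"
```

```text
the job is handed in; nothing more can be done
None
```

I opened the clamp, moved the middle-sized sign to the grey tray, and handed the job in at about 22 s of the 51 s allowed. Handing in gives no verdict, so the result below rests on my own checks.

- **Clamp:** I gripped the knob by its ends and followed its arc to about 1.6 rad. After release the arm stayed up past vertical, and the sign had not visibly moved.
- **Lift:** I took the sign by the board's top edge. Its underside rose to about 95 mm above the table.
- **Placing:** I lowered it to the tray floor until I felt about 6 N of contact, with the TCP height giving an underside at about 5 mm. I then released it and raised the gripper about 15 cm.
- **Last pictures:** The sign stands upright near the middle of the tray, the clamp is still open, and nothing touches the gripper. I read these by eye, without measuring the final sign pose or the clamp angle.

No check failed or disagreed with another.

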